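Free the sagging bolt and hold the sample-cage gate ajar

ROBOT

A 7-joint arm with a two-finger parallel gripper is mounted at the origin on a cart in front of the work surface, level with it; the furniture and walls round the work are solid. World frame = base frame: x ahead of the robot, y to its left, z up, the work surface at z = 0. Lengths are in m, angles in rad, forces in N, time in s.
With the tool pointing down it reaches from about 0.425 to 0.875 m from the base axis. Payload 4.7 kg.
Tool frame: the origin (TCP) lies between the finger pads; the fingertips stand ctrl.tip_reach ahead of it and the grasp point (between the pads) lies 5 mm behind it (ctrl.tip_reach is the distance from the TCP to the fingertips, in m); z points along the fingers, y is the direction in which the jaws open and shut (so a half turn about z gives the same grasp; the last joint's range is limited). The gripper opens to 87 mm and grips with 3 to 60 N. Pads are 19 mm wide; open, the fingers measure 117 mm over their backs; the gripper's body (75 mm by 190 mm) begins 51 mm behind the grasp point.
Start: joints at [-1.299, 0.321, -0.07, 1.45, 0.023, 1.371, -0.057], TCP at [0.166, 0.629, 0.237] pointing down, gripper open.
Joint ranges: [-2.86, 2.86], [-0.3, 2.09], [-1.38, 1.24], [0.06, 2.45], [-1.56, 4.7], [0.09, 2.05], [-2.69, 2.69]. Speed limits (rad/s): [2.57, 2.57, 3.14, 3.14, 3.14, 3.14, 3.14].

INTERFACE

Orientations are given as a rotation vector (axis times angle).
In Python, from bench import ctrl gives the robot as it stands.
- The arm moves only by the shell command python3 -m handwheel 'ROWS' [FORCE]. ROWS is JSON, a list of rows, each a list of 7 numbers: the shift along the tool's x, y, z in mm, then the turn, a rotation vector about the tool's x, y, z in rad, then the gripper's target within -1 to 1 (shut at 1, half-way at 0, fully open at -1). In form: [[dx, dy, dz, ax, ay, az, grip], ...]. A call has 1 to 12 rows; each row is the pose to reach, as a shift and turn from the pose commanded when the call began, along the tool's axes at that moment; what a row does not reach only later rows make up. A row lasts 1/8 s, in which the tool goes at most 62.5 mm and 10.7 degrees, less where a joint would pass 70% of its speed; a pose out of reach is approached as far as the arm can. A call with a gripper value outside its range is refused whole. The fingers move at their own pace and stop on an object; FORCE is the grip in N (left out, the last holds). Time passes only in rows, so rows that repeat a pose let the fingers close. It gives the time, the measured TCP pose, the force and the opening at its end, in the units of the state.
- ctrl.get_state(): the state, without advancing time (a new reading comes with each control period).
- ctrl.get_image(name): name is "scene" or "top" or "wrist"; returns the picture (384x512x3 uint8, red, green, blue); there is no depth.
- ctrl.camera_model(name): a dict with "mtx" (3x3 intrinsics, pixels), "xyz" and "orientation" of the camera in the world. Camera axes: x right, y up, looking along -z (the intrinsics and any distortion apply to the point x, -y, -z); pixel columns grow to the right and rows downward; lengths in m; the calibration is good to about 2 mm. A picture is of the moment at which its call begins: read the wrist's pose just before it. camera_model takes no time and is no camera call; for the wrist camera it gives the pose at the moment of the call.
- ctrl.close_job(): hands the job in, once; it reports no verdict.
The state is a dict: "time": time; "joint_positions": joint angles; "qd": joint speeds; "joint_torque": joint torques, N m; "position": TCP position; "tool_rot": TCP orientation; "ft_force": force on the tool from outside, world axes, zero at the start; "torque": the same for the moment, N m; "grip_width": opening from 0.0 (shut) to 1.0 (fully open).
Only numpy, scipy, OpenCV 4.12 (cv2) and the standard library are available. Lean on these libraries where they do the work, as an engineer would, in place of code of your own. Each camera call takes 0.05 s, during which the arm holds its last target.

TASK

The bolt on the gate of the small sample cage sags, so that its down-turned nose catches behind the bent-up lip of the keeper on the post. Take the bolt by its knob, lift it and draw it back over the lip until it is right out of the keeper while the gate is still shut; then pull the self-closing gate ajar by the knob until its free edge stands about 8 cm out, and finish holding it still there by the knob. Do not throw the gate wide open, and leave the two samples in the cage and the jar, small disc and screwdriver on the bench where they are.

Things in the scene. Friction and masses are not known exactly. Their poses are not given: they have to be found in the camera images.
- cage: Open-topped dark steel cage with vertical bars, fixed on the bench, 155 mm deep (x), 276 wide (y), 147 high. Origin: centre of its underside. +x points into the cage, away from the gate; +y along the shut gate towards the gate's hinge; z up. The gate is the front (-x) side, its plane at x = -55 mm when shut; hinge at the +y end, latch post with the keeper at the -y end.
- gate_hinge (a point): Point on the gate's vertical hinge axis, 107 mm above the bench (cage frame x = -55, y = +100 mm). Axes as the cage.
- gate (a joint): Gate angle in rad: 0 shut, grows as the gate swings out of the cage, its free edge going towards -x of the cage (clockwise seen from above), up to 1.2. A spring shuts it: at 0.4 rad about 2 N at the knob, and it falls shut when let go. With the bolt in the keeper it can only rattle about 0.04.
- gate_edge (a point): Point on the gate's free edge, 200 mm from the hinge axis, 107 mm above the bench. At a gate angle of 0.4 rad it has moved 80 mm.
- bolt_slide (a joint): How far the bolt is drawn back along the gate towards the hinge, m: 0 fully in the keeper, 0.042 fully back (stop). Starts between 0 and 0.004. Sagging, it jams against the lip at about 0.010; its nose is out of the keeper from 0.026. It slides with about 1 N of friction and stays where it is left.
- bolt_tilt (a joint): How far the bolt is lifted from its sagging rest, rad: 0 sagging (nose 0.05 rad below level), 0.14 highest (stop). It turns about a level axis square to the gate, 95 mm from the knob towards the hinge, and falls back when let go (0.2 kg). The nose clears the lip from about 0.06, when the knob is 6 mm higher than at rest; 10 mm is a good lift; the stop comes at 13 mm.
- knob_grip (a point): Where to hold the bolt: middle of the knob's round stem, 14 mm thick, level, square to the gate (x along the stem towards the gate, y along the gate to the hinge). Stem free 15 mm to either side, then a 22 mm ball at the outer end. At the start 107 mm above the bench, 155 mm from the hinge axis along y, 53 mm in front of the gate's plane. Keeper and straps end 16 mm from it in x; free above.
- bolt_nose (a point): Middle of the end of the bolt, on the axis of its 12 mm steel rod, 73 mm from the knob's stem along the bolt, away from the hinge. Here a down-turned steel tooth, 10 x 10 mm, hangs 11 mm below the underside of the rod; it is what catches behind the lip.
- sample_4_centre (a point): Centre of a metal sample disc, 38 mm across, 33 mm high, loose inside the cage. Leave alone.
- sample_5_centre (a point): Centre of a metal sample disc, 36 mm across, 32 mm high, loose inside the cage. Leave alone.
- jar_centre (a point): Centre of a white screw-cap jar, 36 mm across, 69 mm high, standing on the bench. Leave alone.
- sample_15_centre (a point): Centre of a small metal sample disc, 30 mm across, 22 mm high, standing on the bench outside the cage. Leave alone.
- screwdriver_centre (a point): Middle of a screwdriver with a red handle, 165 mm long, 22 mm thick, lying on the bench. Leave alone.
- keeper_lip (a point): Middle of the top edge of the bent-up lip at the keeper's mouth, 96 mm above the bench. The keeper, a steel strap in front of the latch post, reaches from here 28 mm towards -y (cage axes), 16 mm towards -x, from 80 to 142 mm above the bench; the bolt's nose lies in it, behind the lip.

How it is judged:
On the way, in this order (a step that is already met when the one before it is completed fails the run):
1. the bolt is lifted so that its nose can pass the lip, its nose still in the keeper and the gate shut (value of joint bolt_tilt above 0.045 rad and value of joint bolt_slide below 0.022 m and value of joint gate below 0.07 rad).
2. the bolt is drawn right out of the keeper with the gate still shut (value of joint bolt_slide above 0.026 m and value of joint gate below 0.07 rad).
At the end, for the whole second after the job is handed in: The gate stands ajar at 0.28 to 0.55 rad (free edge about 56 to 108 mm out), still (under 0.05 rad/s), the bolt drawn back at least 25 mm, and the fingers still hold the bolt (over 1 N) (value of joint gate between 0.28 and 0.55 rad and velocity of joint gate between -0.05 and 0.05 rad/s and value of joint bolt_slide above 0.025 m and contact force between the fingers and bolt_tilt above 1 N); the arm keeps its last pose, push and grip.
It fails at once if the gate is thrown wide open (over 0.8 rad) (value of joint gate above 0.8 rad).
It fails at once if a sample, the jar, the small disc or the screwdriver is moved by more than 25 mm (distance of any of jar_centre, sample_15_centre, screwdriver_centre, sample_4_centre, sample_5_centre from where it was at the start of the episode above 0.025 m).
It also fails if it takes over 38 s, if anything falls off the work surface, if the arm or the gripper's body presses on something with over 40 N, if the wrist force passes 120 N, or if a joint passes its speed limit or range.

## Working session

There is one attempt and no reset: what is moved stays moved. The work goes in short steps, Python scripts to look and compute and a shell command to move; the robot and the scene stay as the last step left them, time stands still between calls to the robot, and variables do not carry over. Pictures are saved under pics/ and viewed, and the job is handed in when it is done.

```bash
mkdir -p pics; ls; python3 - <<'E'
from bench import ctrl
import cv2
s=ctrl.get_state(); print(s, ctrl.tip_reach)
for n in("scene","top","wrist"):
    m=ctrl.camera_model(n); print(n,m)
    cv2.imwrite(f"pics/a_{n}.png",ctrl.get_image(n)[:,:,::-1])
E
```

```text
pics
{'time': 0.0, 'joint_positions': array([-1.29887324,  0.32184982, -0.07009386,  1.45169055,  0.02259829,
        1.37080343, -0.05692879]), 'qd': array([ 0.0003051 , -0.00123484,  0.00131567,  0.0012032 , -0.00016765,
        0.00051881,  0.00090416]), 'joint_torque': array([-4.48854435e-04, -4.91285455e+01, -4.04097615e-01, -3.12529778e+01,
       -6.39441842e-02,  4.39861254e-02,  1.96945653e-04]), 'position': array([0.16563877, 0.62798461, 0.23543634]), 'tool_rot': array([-4.03829990e-01, -3.11536878e+00,  3.07472838e-03]), 'ft_force': array([ 0.41348201,  0.7256357 , -0.02751449]), 'torque': array([-0.01630069,  0.0163369 ,  0.01527401]), 'grip_width': 1.002338360777776} 0.014
scene {'mtx': array([[367.74461655,   0.        , 258.65429721],
       [  0.        , 367.74461655, 192.51460233],
       [  0.        ,   0.        ,   1.        ]]), 'xyz': array([ 0.05033579, -0.65003832,  0.89771482]), 'orientation': array([ 0.76897861, -0.26642661, -0.58124909])}
top {'mtx': array([[353.75252316,   0.        , 257.77133814],
       [  0.        , 353.75252316, 191.22346547],
       [  0.        ,   0.        ,   1.        ]]), 'xyz': array([0.44513085, 0.03187154, 0.94205088]), 'orientation': array([ 0.09227941, -0.09633728, -1.59077045])}
wrist {'mtx': array([[329.46303223,   0.        , 248.7141914 ],
       [  0.        , 329.46303223, 192.78681008],
       [  0.        ,   0.        ,   1.        ]]), 'xyz': array([0.0956323 , 0.64727046, 0.38392785]), 'orientation': array([-0.2319523 , -0.17658739,  1.30650377])}
```

View pics/a_scene.png

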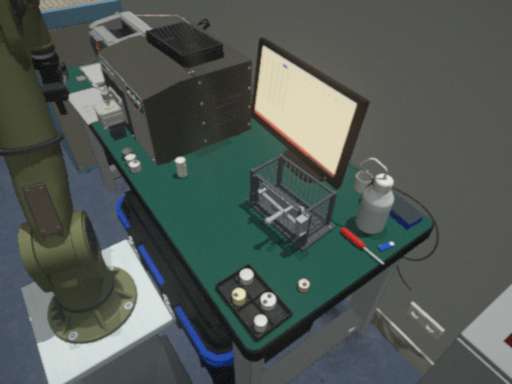

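View pics/a_top.png

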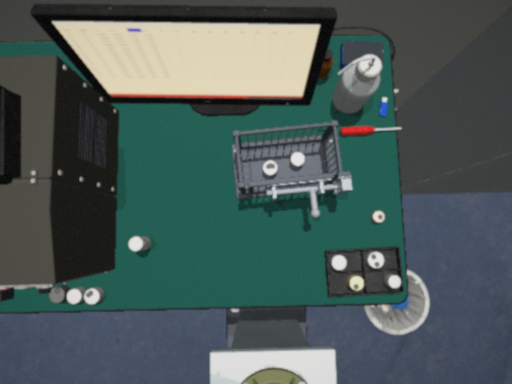

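View pics/a_wrist.png

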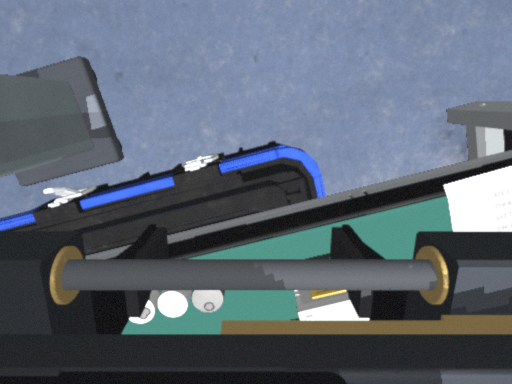

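```bash
python3 - <<'E'
import cv2
a=cv2.imread("pics/a_top.png")[110:230,215:365]; cv2.imwrite("pics/b_top.png",cv2.resize(a,None,fx=5,fy=5,interpolation=cv2.INTER_CUBIC))
a=cv2.imread("pics/a_scene.png")[145:255,235:345]; cv2.imwrite("pics/b_scene.png",cv2.resize(a,None,fx=5,fy=5,interpolation=cv2.INTER_CUBIC))
E
```

```text
(no output)
```

View pics/b_top.png

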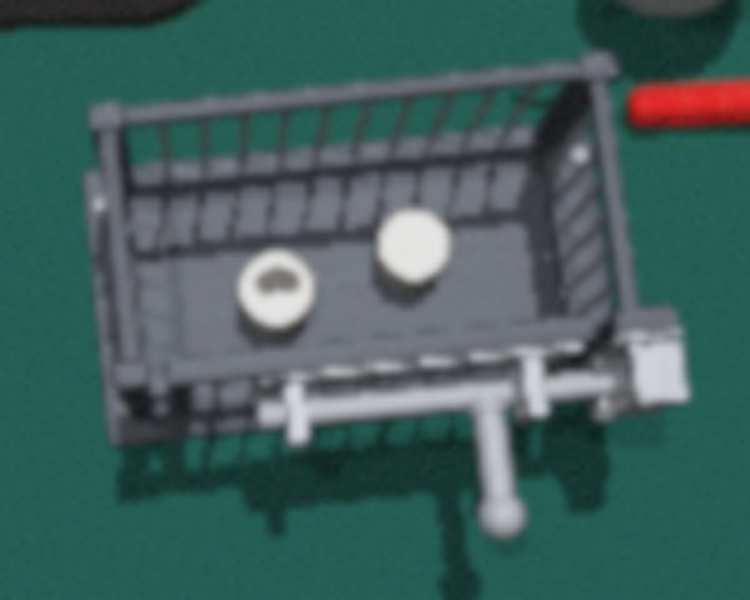

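View pics/b_scene.png

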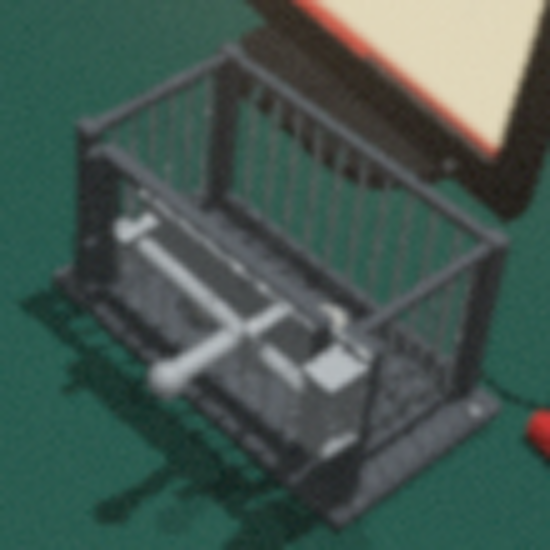

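```bash
cat > h.py <<'E'
import numpy as np, cv2
from bench import ctrl
from scipy.spatial.transform import Rotation as R
def ray(n,uv,m=None):
    m=m or ctrl.camera_model(n); d=np.linalg.inv(m['mtx'])@[uv[0],uv[1],1]; d=d*[1,-1,-1]
    return m['xyz'],R.from_rotvec(m['orientation']).apply(d)
def onz(n,uv,z,m=None):
    o,d=ray(n,uv,m); return o+d*(z-o[2])/d[2]
def two(r1,r2):
    A=np.c_[r1[1],-r2[1]]; t=np.linalg.lstsq(A,r2[0]-r1[0],rcond=None)[0]
    p=r1[0]+t[0]*r1[1];q=r2[0]+t[1]*r2[1]; return (p+q)/2,np.linalg.norm(p-q)
def proj(n,p,m=None):
    m=m or ctrl.camera_model(n); c=R.from_rotvec(m['orientation']).inv().apply(np.asarray(p)-m['xyz'])*[1,-1,-1]
    q=m['mtx']@c; return q[:2]/q[2]
E
python3 - <<'E'
from h import *
T=lambda c:(215+(c[0]+.5)/5-.5,110+(c[1]+.5)/5-.5)
S=lambda c:(235+(c[0]+.5)/5-.5,145+(c[1]+.5)/5-.5)
for k,c in dict(ball=(503,517),junc=(489,400),bl=(265,412),br=(613,383)).items(): print(k,onz('top',T(c),.107))
print(two(ray('top',T((503,517))),ray('scene',S((168,377)))))
print(two(ray('top',T((489,398))),ray('scene',S((245,328)))))
# posts tops z .147
for c in((105,112),(600,64),(130,372)): print(onz('top',T(c),.147))
E
```

```text
ball [ 0.49081653 -0.10578384  0.107     ]
junc [ 0.54659227 -0.10143322  0.107     ]
bl [0.54318705 0.00528634 0.107     ]
br [ 0.55345141 -0.16084337  0.107     ]
(array([ 0.4915834 , -0.10567148,  0.11143513]), np.float64(0.002347748141208686))
(array([ 0.54893273, -0.10177152,  0.1136724 ]), np.float64(0.005089201060106992))
[0.67963585 0.07691443 0.147     ]
[ 0.69751944 -0.15288953  0.147     ]
[0.55811005 0.06734847 0.147     ]
```

```bash
python3 - <<'E'
from h import *
for uv in((118,110),(118,243),(112,280),(60,55),(53,283),(52,195)):
  print(uv,[onz('top',uv,z)[:2].round(3) for z in (0,.15,.25,.3)])
for uv in((150,165),(251,133),(252,62),(101,56),(190,65)): print('s',uv,[onz('scene',uv,z)[:2].round(3) for z in (0,.2,.3)])
s=ctrl.get_state(); M=R.from_rotvec(s['tool_rot']).as_matrix(); print(M.round(3))
yaw=.075
goal=np.array([.5167,-.1037,.107])
for P in ([.32,.33,.25],[.46,.05,.25],[.517,-.104,.22]): print(P,(M.T@(np.array(P)-s['position'])*1000).round())
for sg in(1,-1):
  c,sn=np.cos(yaw),np.sin(yaw)
  y=sg*np.array([-sn,c,0]); z=np.array([0,0,-1.]); x=np.cross(y,z)
  print((R.from_matrix(M).inv()*R.from_matrix(np.c_[x,y,z])).as_rotvec())
E
```

```text
(118, 110) [array([0.792, 0.408]), array([0.737, 0.348]), array([0.7  , 0.309]), array([0.682, 0.289])]
(118, 243) [array([0.429, 0.399]), array([0.432, 0.341]), array([0.433, 0.302]), array([0.434, 0.282])]
(112, 280) [array([0.334, 0.413]), array([0.352, 0.352]), array([0.364, 0.312]), array([0.369, 0.291])]
(60, 55) [array([0.956, 0.575]), array([0.875, 0.489]), array([0.821, 0.431]), array([0.793, 0.402])]
(53, 283) [array([0.33 , 0.566]), array([0.348, 0.481]), array([0.36 , 0.424]), array([0.367, 0.396])]
(52, 195) [array([0.56 , 0.579]), array([0.542, 0.492]), array([0.53 , 0.434]), array([0.524, 0.405])]
s (150, 165) [array([0.354, 0.447]), array([0.287, 0.203]), array([0.253, 0.08 ])]
s (251, 133) [array([0.788, 0.404]), array([0.624, 0.169]), array([0.542, 0.052])]
s (252, 62) [array([1.18 , 0.958]), array([0.929, 0.599]), array([0.803, 0.42 ])]
s (101, 56) [array([0.519, 1.484]), array([0.415, 1.008]), array([0.362, 0.771])]
s (190, 65) [array([0.878, 1.112]), array([0.694, 0.72 ]), array([0.602, 0.523])]
[[-0.967  0.255 -0.   ]
 [ 0.255  0.967 -0.001]
 [-0.    -0.001 -1.   ]]
[0.32, 0.33, 0.25] [-225. -249.  -14.]
[0.46, 0.05, 0.25] [-432. -484.  -14.]
[0.517, -0.104, 0.22] [-526. -618.   17.]
[-1.48158923e-03 -1.87905519e-04 -3.32849764e-01]
[-2.66352755e-04  2.10012657e-03  2.80874212e+00]
```

```bash
python3 -m handwheel '[[-22,-40,-10,0,0,-0.11,-1],[-44,-80,-15,0,0,-0.22,-1],[-66,-121,-15,0,0,-0.333,-1],[-88,-161,-15,0,0,-0.333,-1],[-115,-192,-15,0,0,-0.333,-1],[-142,-222,-15,0,0,-0.333,-1],[-169,-253,-15,0,0,-0.333,-1],[-214,-278,-15,0,0,-0.333,-1],[-260,-302,-15,0,0,-0.333,-1],[-296,-334,-15,0,0,-0.333,-1],[-332,-366,-15,0,0,-0.333,-1],[-368,-398,-15,0,0,-0.333,-0.3]]' 40; python3 - <<'E'
from h import *
s=ctrl.get_state();M=R.from_rotvec(s['tool_rot']).as_matrix();print(s['time'],s['position'],M.round(3))
print((M.T@(np.array([.517,-.104,.235])-s['position'])*1000).round())
E
```

```text
time: 1.65
position: [0.4207, 0.1484, 0.2515]
tool_rot: [-0.118, 3.139, 0.001]
ft_force: [-0.1, 1.0, -0.2]
grip_width: 0.949
1.65 [0.4206887  0.14839825 0.25150727] [[-0.997 -0.075  0.   ]
 [-0.075  0.997  0.   ]
 [-0.     0.    -1.   ]]
[ -77. -259.   16.]
```

```bash
python3 -m handwheel '[[-15,-52,0,0,0,0,-0.3],[-30,-104,0,0,0,0,-0.3],[-46,-156,0,0,0,0,-0.3],[-62,-208,0,0,0,0,-0.3],[-77,-259,0,0,0,0,-0.3],[-77,-259,0,0,0,0,-0.3],[-77,-259,0,0,0,0,-0.3]]'; python3 - <<'E'
from h import *
s=ctrl.get_state();print(s['position']); m=ctrl.camera_model('wrist')
a=ctrl.get_image('wrist')[:,:,::-1]; cv2.imwrite('pics/c_wrist.png',a)
print(m['xyz'],proj('wrist',[.5167,-.1037,.107],m),proj('wrist',[.491,-.1057,.11],m))
E
```

```text
time: 2.52
position: [0.5161, -0.1019, 0.2512]
tool_rot: [0.118, -3.138, -0.001]
ft_force: [0.4, 1.0, 0.1]
grip_width: 0.651
[ 0.5160806  -0.10192993  0.25115235]
[ 0.4439346  -0.10723062  0.39958088] [246.21688981 184.18095073] [246.11871275 156.73092583]
```

View pics/c_wrist.png

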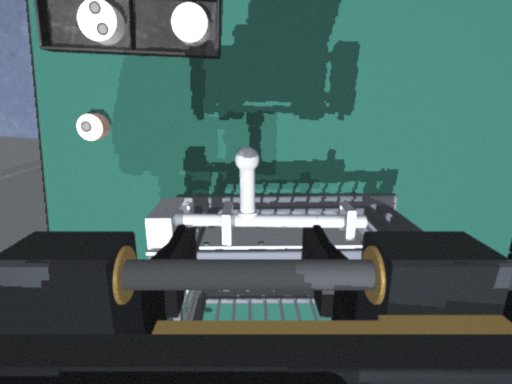

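```bash
python3 - <<'E'
from h import *
a=cv2.imread('pics/c_wrist.png'); c=cv2.resize(a[140:250,200:300],None,fx=5,fy=5,interpolation=cv2.INTER_CUBIC); cv2.imwrite('pics/d.png',c)
print(onz('wrist',(247,159),.107),two(ray('wrist',(247,159)),ray('top',(315.2,213.1))))
print(onz('wrist',(248.5,220),.107), onz('wrist',(375,221),.107),onz('wrist',(175,219),.107))
E
```

```text
[ 0.49354786 -0.10397648  0.107     ] (array([ 0.49037418, -0.10371198,  0.12204548]), np.float64(0.0014690983920942343))
[ 0.55131657 -0.09808012  0.107     ] [0.542961   0.02109594 0.107     ] [ 0.55574218 -0.16719649  0.107     ]
```

View pics/d.png

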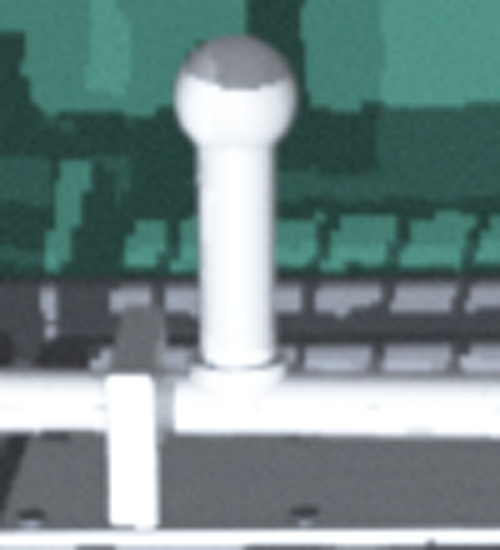

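```bash
python3 -m handwheel '[[-1.5,-0.5,40,0,0,0,-0.3],[-1.5,-0.5,80,0,0,0,-0.3],[-1.5,-0.5,115,0,0,0,-0.3],[-1.5,-0.5,135,0,0,0,-0.3],[-1.5,-0.5,148,0,0,0,-0.3],[-1.5,-0.5,148,0,0,0,-0.3],[-1.5,-0.5,148,0,0,0,-0.3]]'; python3 - <<'E'
from h import *
cv2.imwrite('pics/e_wrist.png',ctrl.get_image('wrist')[:,:,::-1])
E
```

```text
time: 3.45
position: [0.5187, -0.1027, 0.1045]
tool_rot: [-0.119, 3.138, 0.0]
ft_force: [-0.1, -0.1, -0.5]
grip_width: 0.647
```

View pics/e_wrist.png

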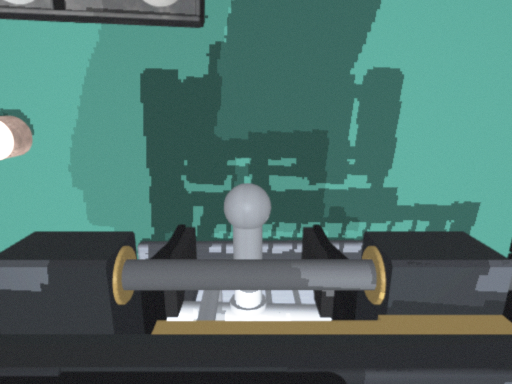

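The stem sits between the fingers (ball at about 247,207, fingers at 190 and 310). I'm closing on it now.

```bash
python3 -m handwheel '[[0,0,0,0,0,0,1],[0,0,0,0,0,0,1],[0,0,0,0,0,0,1],[0,0,0,0,0,0,1],[0,0,0,0,0,0,1],[0,0,0,0,0,0,1],[0,0,0,0,0,0,1]]' 45; python3 - <<'E'
from h import *
cv2.imwrite('pics/f_wrist.png',ctrl.get_image('wrist')[:,:,::-1])
E
```

```text
time: 4.38
position: [0.5179, -0.103, 0.1035]
tool_rot: [0.118, -3.139, -0.0]
ft_force: [-0.3, 0.1, -0.1]
grip_width: 0.145
```

View pics/f_wrist.png

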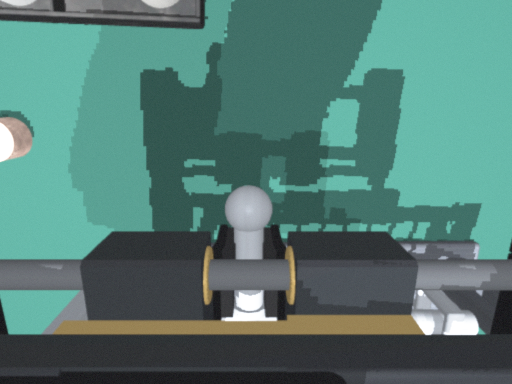

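```bash
python3 -m handwheel '[[0,0,-3,0,0,0,1],[0,0,-6,0,0,0,1],[0,0,-9,0,0,0,1],[0,0,-10,0,0,0,1],[0,0,-10,0,0,0,1],[0,0,-10,0,0,0,1]]'; python3 - <<'E'
from h import *
cv2.imwrite('pics/g_wrist.png',ctrl.get_image('wrist')[:,:,::-1])
a=ctrl.get_image('scene')[145:255,235:345,::-1];cv2.imwrite('pics/g_scene.png',cv2.resize(a,None,fx=5,fy=5,interpolation=cv2.INTER_CUBIC))
E
```

```text
time: 5.18
position: [0.5177, -0.1031, 0.1135]
tool_rot: [0.118, -3.139, -0.0]
ft_force: [0.2, 0.1, -4.9]
grip_width: 0.142
```

View pics/g_wrist.png

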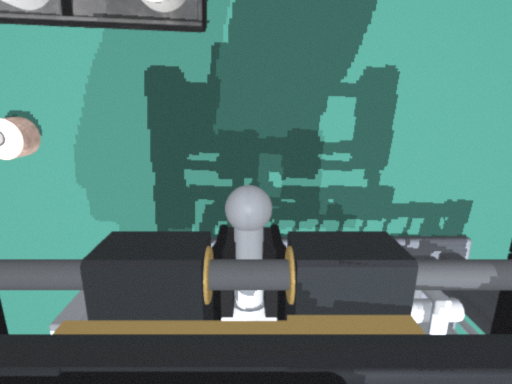

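View pics/g_scene.png

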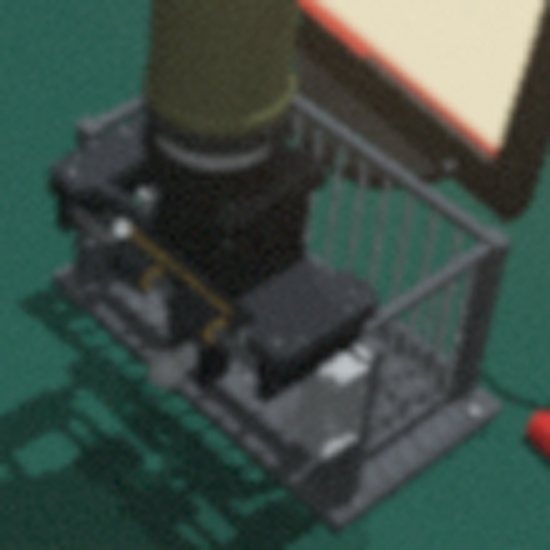

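The knob came up with the tool: the ball stays at 248,209 in the wrist view and the load is 4.9 N down. Next I draw it back.

```bash
python3 -m handwheel '[[0,4,0,0,0,0,1],[0,8,0,0,0,0,1],[0,12,0,0,0,0,1],[0,16,0,0,0,0,1],[0,20,0,0,0,0,1],[0,24,0,0,0,0,1],[0,28,0,0,0,0,1],[0,31,0,0,0,0,1],[0,34,0,0,0,0,1],[0,34,0,0,0,0,1],[0,34,0,0,0,0,1]]'; python3 - <<'E'
from h import *
cv2.imwrite('pics/h_wrist.png',ctrl.get_image('wrist')[:,:,::-1])
a=ctrl.get_image('top')[110:230,215:365,::-1];cv2.imwrite('pics/h_top.png',cv2.resize(a,None,fx=5,fy=5,interpolation=cv2.INTER_CUBIC))
E
```

```text
time: 6.65
position: [0.5153, -0.0685, 0.1135]
tool_rot: [0.119, -3.139, -0.001]
ft_force: [-1.3, 0.8, -4.4]
grip_width: 0.146
```

View pics/h_wrist.png

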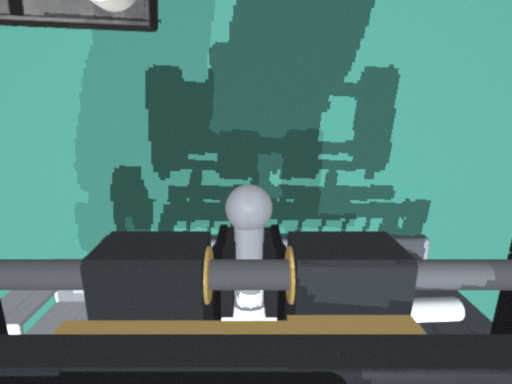

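View pics/h_top.png

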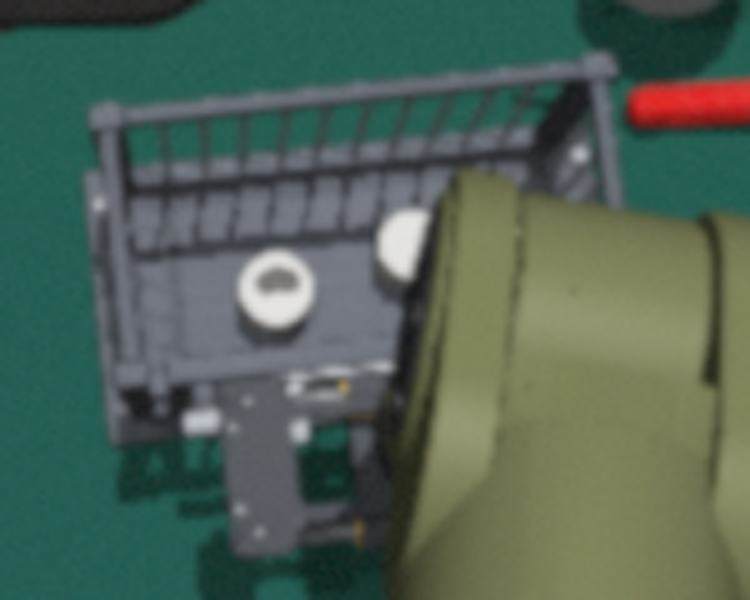

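```bash
python3 -m handwheel '[[3,1.3,0,0,0,0.025,1],[6,2.8,0,0,0,0.05,1],[9,4.3,0,0,0,0.075,1],[11.8,5.9,0,0,0,0.1,1],[14.7,7.6,0,0,0,0.125,1],[17.5,9.3,0,0,0,0.15,1],[20.3,11.1,0,0,0,0.175,1],[23,12.9,0,0,0,0.2,1],[23,12.9,0,0,0,0.2,1],[23,12.9,0,0,0,0.2,1]]'; python3 - <<'E'
from h import *
cv2.imwrite('pics/i_wrist.png',ctrl.get_image('wrist')[:,:,::-1])
E
```

```text
time: 8.0
position: [0.4915, -0.058, 0.1136]
tool_rot: [0.196, 3.135, 0.0]
ft_force: [2.5, 0.3, -5.9]
grip_width: 0.147
```

View pics/i_wrist.png

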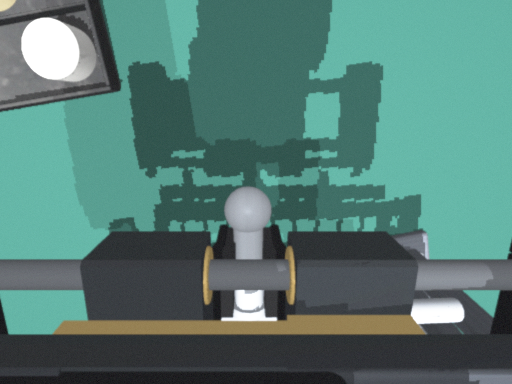

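```bash
python3 -m handwheel '[[3,1.3,0,0,0,0.025,1],[6,2.8,0,0,0,0.05,1],[9,4.3,0,0,0,0.075,1],[11.8,5.9,0,0,0,0.1,1],[14.7,7.6,0,0,0,0.125,1],[17.5,9.3,0,0,0,0.15,1],[20.3,11.1,0,0,0,0.175,1],[23,12.9,0,0,0,0.2,1],[23,12.9,0,0,0,0.2,1],[23,12.9,0,0,0,0.2,1],[23,12.9,0,0,0,0.2,1],[23,12.9,0,0,0,0.2,1]]'; python3 - <<'E'
from h import *
cv2.imwrite('pics/j_wrist.png',ctrl.get_image('wrist')[:,:,::-1])
a=ctrl.get_image('top')[110:240,205:365,::-1];cv2.imwrite('pics/j_top.png',cv2.resize(a,None,fx=4,fy=4,interpolation=cv2.INTER_CUBIC))
a=ctrl.get_image('scene')[135:265,220:350,::-1];cv2.imwrite('pics/j_scene.png',cv2.resize(a,None,fx=4,fy=4,interpolation=cv2.INTER_CUBIC))
E
```

```text
time: 9.55
position: [0.4702, -0.0424, 0.1136]
tool_rot: [-0.508, -3.1, 0.0]
ft_force: [4.1, -0.1, -4.0]
grip_width: 0.146
```

View pics/j_wrist.png

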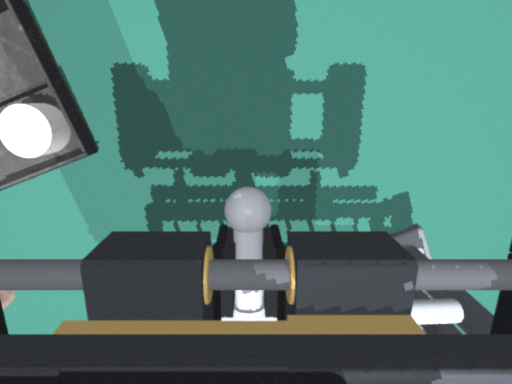

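View pics/j_top.png

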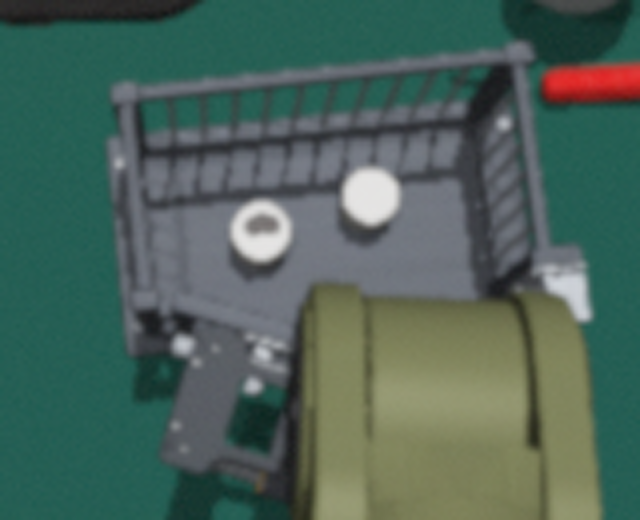

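View pics/j_scene.png

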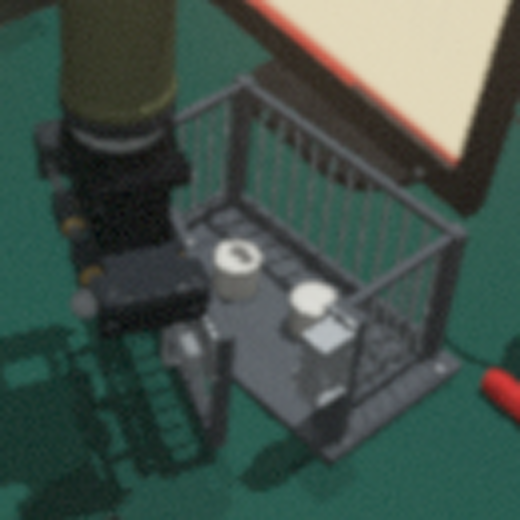

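The gate stands ajar at about 0.4 rad by the rail slope, and the samples haven't moved. I'll settle briefly and check it is still.

```bash
python3 -m handwheel '[[0,0,0,0,0,0,1],[0,0,0,0,0,0,1],[0,0,0,0,0,0,1],[0,0,0,0,0,0,1]]'; python3 - <<'E'
from h import *
a=ctrl.get_image('top')[110:240,205:365,::-1]; b=cv2.imread('pics/j_top.png')
c=cv2.resize(a,None,fx=4,fy=4,interpolation=cv2.INTER_CUBIC); print(cv2.absdiff(b,c).max(),cv2.absdiff(b,c).mean())
s=ctrl.get_state();print(abs(s['qd']).max(),s['grip_width'],s['position'])
print(ctrl.close_job())
E
```

```text
time: 10.2
position: [0.4702, -0.0424, 0.1136]
tool_rot: [0.508, 3.1, 0.0]
ft_force: [3.3, -0.8, -4.5]
grip_width: 0.146
18 1.1042998798076924
0.001803138812158398 0.15110848943094715 [ 0.47023711 -0.04236759  0.11356596]
the job is handed in; nothing more can be done
None
```

I gripped the bolt by its knob and lifted it 10 mm. I drew it back 34 mm with the gate shut, then swung the gate out with the knob. I handed the job in at 10.2 s with the fingers still holding the knob at a 45 N grip setting.

- **Gate angle:** I commanded 0.40 rad. The slope of the gate's top rail in the top picture gave about 0.42 rad, so the free edge is about 8 cm out.
- **Stillness:** the tool pose did not change over the last 0.6 s, joint speeds were below 0.002 rad/s, and the top picture stayed the same apart from noise.
- **Grip:** the opening was steady at about 13 mm, and the force on the tool was 3–5 N, as expected from the gate spring and the bolt's weight.
- **Bolt:** the knob kept its place in the fingers through the lift, draw and swing, so I take the bolt to be 34 mm or more back. I did not see the nose directly after drawing.
- **Other items:** the two samples looked unmoved in the last pictures. The arm's path stayed well clear of the jar, small disc and screwdriver, but I did not re-measure their positions.

No check failed. The one disagreement was the height of the knob's ball, which came out at 111 mm from one pair of views and 122 mm from another. I used the stated 107 mm, and the grasp went well.

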